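# Run the syringe pump's pusher block back to its stop collar

## Robot

A 6-joint arm with a two-finger parallel gripper is mounted at the origin on the work surface. World frame = base frame: x ahead of the robot, y to its left, z up, the work surface at z = 0. Lengths are in mm, angles in rad, forces in N, time in s.
With the tool pointing down it reaches from about 275 to 825 mm from the base axis. Payload 4.9 kg.
Tool frame: the origin (TCP) lies at the very end of the fingers, on their centre line; the grasp point (between the pads) lies 19 mm behind it (manip.pinch_z is the distance from the TCP to the grasp point, in mm); z points along the fingers, y is the line along which they close (so a half turn about z gives the same grasp; the last joint's range is limited). The gripper opens to 85 mm and grips with 20 to 120 N. Pads are 22 mm wide; open, the fingers measure 114 mm over their backs; the gripper's body (76 mm by 85 mm) begins 54 mm behind the grasp point. The pads swing forward as they close: fully open they stand 13 mm farther back than shut.
Start: joints at [-1.482, 0.326, -0.193, 1.052, 0, 1.437], TCP at [121.539, -536.42, 231.281] pointing down, gripper open.
Joint ranges: [-2.65, 2.65], [-0.97, 1.79], [-1.3, 1.35], [-1.93, 2.1], [-1.47, 1.37], [-3.14, 3.14]. Speed limits (rad/s): [2.57, 2.57, 3.14, 3.14, 3.14, 3.14].

## Interface

Orientations are given as a 3x3 rotation matrix whose columns are the frame's x, y, z axes.
In Python, from workcell import manip gives the robot as it stands.
- The arm moves only by the tool carry_out, never from a script. Its argument "targets" is text: rows parted by semicolons, each of 5 numbers parted by spaces: the opening in per cent of the stroke, from 0 (shut) to 100 (fully open), then the shift along the tool's x, y, z in cm, then the turn about the tool's z in degrees. In form: claw tx ty tz twist; .... A call has 1 to 20 rows; each row is the pose to reach, as a shift and turn from the pose commanded when the call began, along the tool's axes at that moment; what a row does not reach only later rows make up. A row lasts 1/10 s, in which the tool goes at most 50 mm and 8.59 degrees, less where a joint would pass 70% of its speed; a pose out of reach is approached as far as the arm can. A call with a gripper value outside its range is refused whole. The fingers move at their own pace and stop on an object; the grip force is fixed at half the most. Time passes only in rows, so rows that repeat a pose let the fingers close. It gives the time, the measured TCP pose, the force, the opening and the grip force at its end, in the units of the state.
- manip.state(): the state, without advancing time (a new reading comes with each control period).
- manip.get_image(name): name is "side" or "top"; returns the picture (420x560x3 uint8, red, green, blue); there is no depth.
- manip.camera_model(name): a dict with "fov_y" (degrees; the focal length in pixels is half the picture's height over the tangent of half this angle, whatever the lens; pixels are square), "cx", "cy" (the principal point, pixels), "pose" (4x4, takes a point from camera to world coordinates). Camera axes: x right, y up, looking along -z (the intrinsics and any distortion apply to the point x, -y, -z); pixel columns grow to the right and rows downward; lengths in mm; the calibration is good to about 2 mm. A picture is of the moment at which its call begins. camera_model takes no time and is no camera call.
- manip.hand_in(): hands the job in; it is judged then, once.
The state is a dict: "time": time; "q": joint angles; "qd": joint speeds; "joint_torque": joint torques, N m; "ee_pos": TCP position; "tool_rot": TCP orientation; "contact_force": force on the tool from outside, world axes, zero at the start; "ft_torque": the same for the moment, N m; "finger_gap": opening from 0.0 (shut) to 1.0 (fully open); "gripper_force": force on a finger pad.
Only numpy, scipy, OpenCV 4.12 (cv2) and the standard library are available. Lean on these libraries where they do the work, as an engineer would, in place of code of your own. Each camera call takes 0.05 s, during which the arm holds its last target. There are 200 camera calls.

## Task

Open up the empty syringe pump for the next syringe: with closed fingertips press down the release button in the middle of the pusher block's top while the block stands where it is, and, keeping the button down, push the block along its guide rods away from the syringe cradle until it rests against the stop collar; then let the button come up again and draw clear. Never drag the block with the button up, do not shift the collar on its rod, and pick nothing up: leave the syringe, glassware and tools where they are.

Things in the scene. Friction and masses are not known exactly. Their poses are not given: they have to be found in the camera images.
- pump: white syringe pump standing firmly on the bench, never moves; housing 160 mm deep (x), 300 mm long (y), deck 85 mm high. Origin: bench height, under its middle. -x is the front panel, +y the cradle end, z up. Along y run two 10 mm guide rods (x -28 and +28 mm) and a 12 mm drive screw (x 0), axes 115 mm above the bench. A ticked white scale strip lies on the deck before the rods
- cradle (a point): syringe cradle at the pump's +y end: grey grooved block (y +87 to +135 mm) with a clamp arm over it; this point is the middle of its top, 153 mm above the bench; the arm's knob reaches 189 mm
- end_block (a point): middle of the top of the grey end block that carries the rods at the pump's -y end (y -122 to -146 mm), 133 mm above the bench
- release_top (a point): centre of the upper face of the release button in the middle of the pusher block's top; moves with it. Black ribbed pad 52 mm (x) by 36 mm (y), a 3 mm high lip across each y end (30 mm between the lips); when up, its face is 157 mm above the bench, 6 mm above the block's top. Axes as the pump's
- release (a joint): depth (m) the release button is pressed: about 0 up, 0.005 fully down on a hard end. Sprung: starts to give at about 4 N, 6 N at the bottom. When up, a clutch shoe grips the drive screw and holds the block against about 20 N; from 0.001 on the block is free and slides with 1 to 2 N
- pusher (a joint): travel (m) of the pusher block from the cradle end; grows as the block moves towards the end block (pump -y). White block 80 mm (x) by 46 mm (y) by 62 mm high, its top 151 mm above the bench, on the two rods
- pusher_face (a point): point on the block's end face that looks to the collar (pump -y side), on the front rod's axis, 23 mm in y from the button's centre, 115 mm above the bench. Axes as the pump's
- collar_face (a point): centre of the face of the stop collar that looks to the block, on the front rod's axis (pump x -28 mm), 115 mm above the bench. Dark steel ring 28 mm across, 12 mm wide, clamp screw on top (141 mm above the bench), between block and end block; slips on its rod at about 20 N. The block rests against it when pusher_face meets this point. Axes as the pump's
- syringe: bystander: clear plastic syringe without needle, 185 mm long, 27 mm thick, lying before the pump; origin on the bench under its middle, x along it
- vial_deck: bystander: brown glass vial with black cap, 22 mm across, 53 mm high, standing on the pump's deck behind the rods; origin at its foot
- vial_bench: bystander: same vial, standing on the bench beyond the cradle end; origin at its foot
- boat: bystander: white ceramic combustion boat 80 by 18 by 12 mm lying on the bench; origin under its middle, x along it
- beaker: bystander: glass beaker 68 mm across, 75 mm high, on the bench behind the pump; origin at its foot
- flask: bystander: round-bottomed glass flask with a cork, 91 mm across, on a cork ring, 158 mm high in all, on the bench near the cradle end; origin at its foot
- driver: bystander: screwdriver with black handle, 170 mm long, lying on the bench beyond the end block; origin under its middle, x along it

How it is judged (in metres and radians):
On the way, in this order (a step that is already met when the one before it is completed fails the run):
1. the release button is pressed in by the fingers while the block still stands at its start (value of joint release above 0.001 m and contact force between the fingers and release above 1 N and distance of pusher_face from where it was at the start of the episode below 0.01 m), for 0.1 s.
2. the block meets the stop collar, the button still held down by the fingers (y of pusher_face in the frame of collar_face below 0.003 m and value of joint release above 0.001 m and contact force between the fingers and release above 1 N), for 0.1 s.
At the end, for the whole second after the job is handed in: the pusher block stands still against the stop collar (gap under 3 mm), its release button is up again (within 0.7 mm) and the collar is within 4 mm of where it was set (y of pusher_face in the frame of collar_face below 0.003 m and value of joint release below 0.0007 m and distance of collar_face from where it was at the start of the episode below 0.004 m and velocity of joint pusher between -0.005 and 0.005 m/s); the robot touches nothing.
It fails at once if the block is dragged (over 20 mm/s) with the release button up (value of joint release below 0.0004 m and (velocity of joint pusher above 0.02 m/s or velocity of joint pusher below -0.02 m/s)).
It fails at once if the stop collar is shifted on its rod by over 4 mm (distance of collar_face from where it was at the start of the episode above 0.004 m).
It fails at once if a bystander is knocked, carried or lifted (over 15 mm from its place) (distance of any of syringe, vial_deck, vial_bench, boat, beaker, flask, driver from where it was at the start of the episode above 0.015 m).
It also fails if it takes over 38 s, if anything falls off the work surface, if the arm or the gripper's body presses on something with over 40 N, if the wrist force passes 120 N, or if a joint passes its speed limit or range.

## Working session

There is one attempt and no reset: what is moved stays moved. The work goes in short steps, Python scripts to look and compute and a tool call to move; the robot and the scene stay as the last step left them, time stands still between calls to the robot, and variables do not carry over. Pictures are saved under pics/ and viewed, at most 10 in all, crops included, and the job is handed in when it is done.

Besides the shell and the picture viewer there is one more tool, called after "Call:" in YAML: its name, and indented under it one key for each argument. carry_out: Moves the arm, as the interface text tells. Its arguments: {"type":"object","properties":{"targets":{"type":"string"}},"required":["targets"]}

```bash
mkdir -p pics; python3 - <<'E'
from workcell import manip
import cv2
for n in("side","top"):
    cv2.imwrite(f"pics/{n}0.png",manip.get_image(n)[:,:,::-1]); m=manip.camera_model(n); print(n,m)
s=manip.state();print(s["ee_pos"],s["tool_rot"],s["time"])
E
```

```text
side {'fov_y': 54.18362007382665, 'cx': 273.6840990416149, 'cy': 208.84686569046877, 'pose': array([[ 9.26249544e-01,  2.59548426e-01, -2.73306415e-01,
         3.35117283e+02],
       [-3.76539248e-01,  6.69396234e-01, -6.40411490e-01,
        -4.86248038e+02],
       [ 1.67324906e-02,  6.96091443e-01,  7.17758126e-01,
         6.98463849e+02],
       [ 0.00000000e+00,  0.00000000e+00,  0.00000000e+00,
         1.00000000e+00]])}
top {'fov_y': 50.01965153594977, 'cx': 281.8975236311113, 'cy': 216.00483637624959, 'pose': array([[ 1.14495055e-03,  9.82047875e-01, -1.88628367e-01,
         3.62348431e+02],
       [-9.99942434e-01, -8.88057781e-04, -1.06929829e-02,
         3.71851972e+01],
       [-1.06685340e-02,  1.88629752e-01,  9.81990325e-01,
         1.14083589e+03],
       [ 0.00000000e+00,  0.00000000e+00,  0.00000000e+00,
         1.00000000e+00]])}
[ 121.50400707 -535.89134374  230.58815697] [[ 9.75270113e-01  2.21016265e-01 -1.32922977e-04]
 [ 2.21016212e-01 -9.75268972e-01  1.50568715e-03]
 [ 2.03145696e-04 -1.49782981e-03 -9.99998858e-01]] 0.1
```

View pics/side0.png

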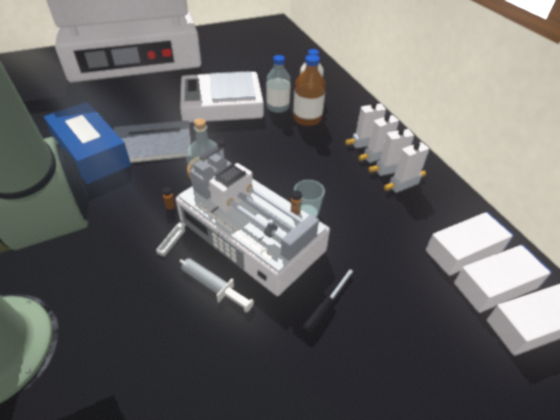

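View pics/top0.png

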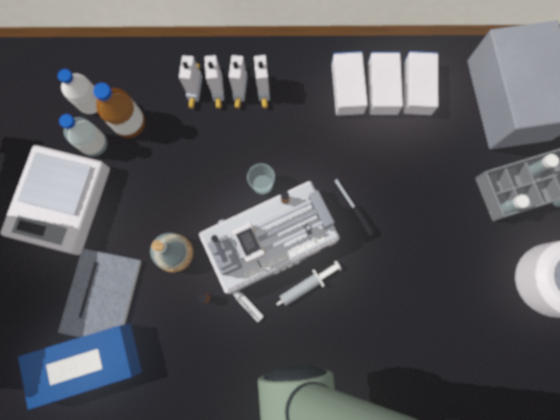

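The overviews show the pump at side about (255,215) and top about (268,237). The black button is near (232,175) in side and (248,240) in top, and the collar near (270,228) and (310,232). I'll enlarge both.

```bash
python3 - <<'E'
import cv2
a=cv2.imread("pics/side0.png")[130:295,170:340];b=cv2.imread("pics/top0.png")[170:300,190:350]
cv2.imwrite("pics/sc.png",cv2.resize(a,None,fx=3.5,fy=3.5,interpolation=2))
cv2.imwrite("pics/tc.png",cv2.resize(b,None,fx=4.5,fy=4.5,interpolation=2))
E
```

```text
(no output)
```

View pics/sc.png

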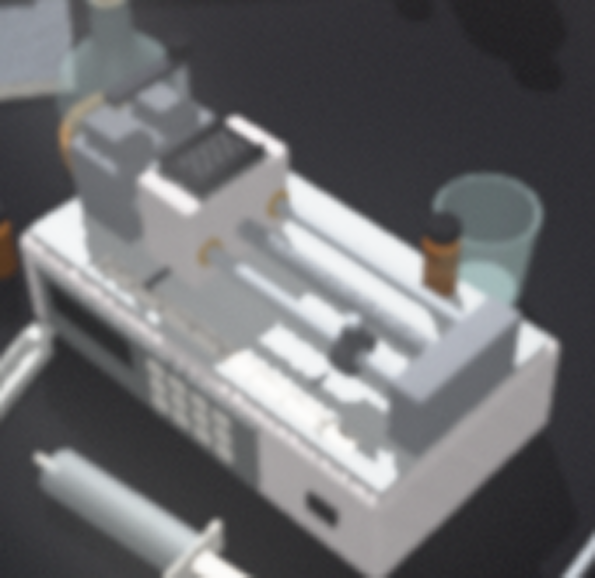

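View pics/tc.png

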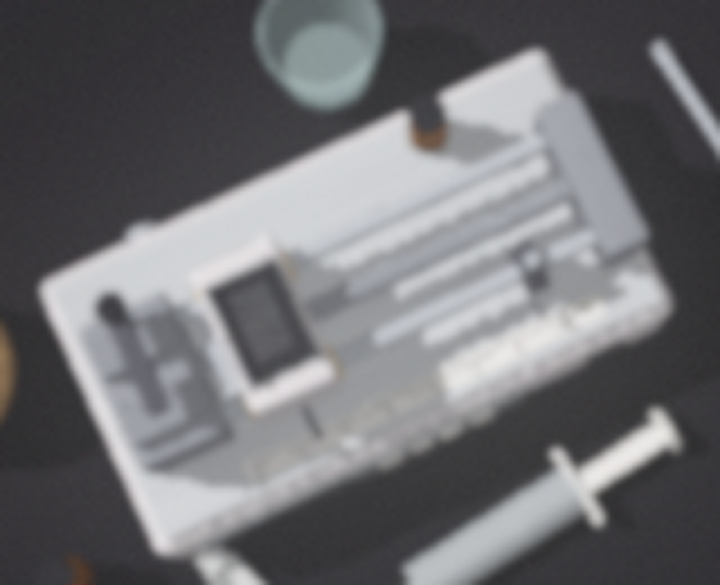

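The crops show the button pad centre at side-crop (210,158) and top-crop (263,326). The collar is at (352,347) and (532,265), and the end block top at (455,350) and (592,172).

```bash
cat > h.py <<'E'
import numpy as np
from workcell import manip
def ray(n,u,v):
    m=manip.camera_model(n);f=210/np.tan(np.radians(m["fov_y"]/2));P=m["pose"]
    d=P[:3,:3]@np.array([(u-m["cx"])/f,-(v-m["cy"])/f,-1]);return P[:3,3],d
def pl(n,u,v,z):
    o,d=ray(n,u,v);return o+d*(z-o[2])/d[2]
def T(x,y,z):return pl("top",x/4.5-.4+190,y/4.5-.4+170,z)
def S(x,y,z):return pl("side",x/3.5-.4+170,y/3.5-.4+130,z)
def proj(n,p):
    m=manip.camera_model(n);f=210/np.tan(np.radians(m["fov_y"]/2));P=m["pose"]
    c=P[:3,:3].T@(np.array(p)-P[:3,3]);return m["cx"]+f*c[0]/-c[2],m["cy"]-f*c[1]/-c[2]
E
python3 - <<'E'
from h import *
np.set_printoptions(precision=1,suppress=True)
print("btn",T(263,326,158),S(210,158,158))
print("btn corners T",[T(*c,159)[:2] for c in((208,290),(270,262),(318,362),(258,388))])
print("btn corners S",[S(*c,159)[:2] for c in((158,160),(215,122),(265,155),(200,193))])
D=[T(*c,85)[:2] for c in((42,288),(540,50),(670,305),(165,555))]
print("deck",D,np.mean(D,0),np.linalg.norm(D[1]-D[0]),np.linalg.norm(D[3]-D[0]))
d=(D[1]-D[0])+(D[2]-D[3]);print("dir -y deg",np.degrees(np.arctan2(d[1],d[0])))
print("end",T(592,172,133),S(455,350,133))
print("collar",T(532,265,120),T(530,255,141),S(352,347,120),S(355,333,141))
E
```

```text
btn [492.9 122.3 158. ] [494.7 115.3 158. ]
btn corners T [array([510.5, 149.5]), array([524.4, 119.3]), array([475.1,  95.2]), array([462.4, 124.2])]
btn corners S [array([466.5, 123. ]), array([506.9, 143.4]), array([524.4, 105.4]), array([480.3,  88.2])]
deck [array([522.8, 245.7]), array([652.2, -18.4]), array([513.6, -85.2]), array([383.9, 177.3])] [518.1  79.9] 294.0895315097617 154.8350051428155
dir -y deg -63.79625016516855
end [574.9 -41.6 133. ] [574.8 -47.9 133. ]
collar [529.2 -11.3 120. ] [530.8  -9.3 141. ] [529.7 -15.9 120. ] [527.7 -24.5 141. ]
```

Call:
carry_out:
  targets: "0 50.8 -55.7 2.5 -103.4;0 50.8 -55.7 2.5 -103.4;0 50.8 -55.7 2.5 -103.4;0 50.8 -55.7 2.5 -103.4;0 50.8 -55.7 2.5 -103.4;0 50.8 -55.7 2.5 -103.4;0 50.8 -55.7 2.5 -103.4;0 50.8 -55.7 2.5 -103.4;0 50.8 -55.7 2.5 -103.4;0 50.8 -55.7 2.5 -103.4;0 50.8 -55.7 2.5 -103.4;0 50.8 -55.7 2.5 -103.4;0 50.8 -55.7 2.5 -103.4;0 50.8 -55.7 2.5 -103.4;0 50.8 -55.7 2.5 -103.4;0 50.8 -55.7 2.5 -103.4;0 50.8 -55.7 2.5 -103.4;0 50.8 -55.7 2.5 -103.4;0 50.8 -55.7 2.5 -103.4;0 50.8 -55.7 2.5 -103.4"

```text
time: 2.1
ee_pos: [493.5, 117.8, 206.5]
tool_rot: [[-0.439, 0.898, -0.0], [0.898, 0.439, -0.0], [-0.0, -0.0, -1.0]]
contact_force: [0.2, -0.4, 0.0]
finger_gap: 0.001
gripper_force: 0.0
```

Call:
carry_out:
  targets: "0 0 0 1.5 0;0 0 0 3.0 0;0 0 0 3.0 0;0 0 0 3.0 0"

```text
time: 2.5
ee_pos: [493.7, 118.4, 176.6]
tool_rot: [[-0.44, 0.898, -0.0], [0.898, 0.44, -0.0], [0.0, -0.0, -1.0]]
contact_force: [-0.3, -0.3, -0.1]
finger_gap: 0.002
gripper_force: 0.0
```

```bash
python3 - <<'E'
from h import *
import cv2
a=cv2.resize(manip.get_image("side")[130:230,180:300,::-1],None,fx=5,fy=5,interpolation=2)
b=cv2.resize(manip.get_image("top")[200:280,200:300,::-1],None,fx=5,fy=5,interpolation=2)
c=np.zeros((500,600,3),np.uint8)
cv2.imwrite("pics/s1.png",a);cv2.imwrite("pics/t1.png",b)
s=manip.state();p=s["ee_pos"];print(p,s["contact_force"])
u,v=proj("side",p);print("tcp side crop",(u-180+.4)*5,(v-130+.4)*5)
u,v=proj("top",p);print("tcp top crop",(u-200+.4)*5,(v-200+.4)*5)
E
```

```text
[494.40381822 118.75189945 177.15859501] [ 0.62421645 -0.14374366  0.11405862]
tcp side crop 243.55592759356878 183.48987229763122
tcp top crop 246.79983359526713 202.80469211432074
```

View pics/s1.png

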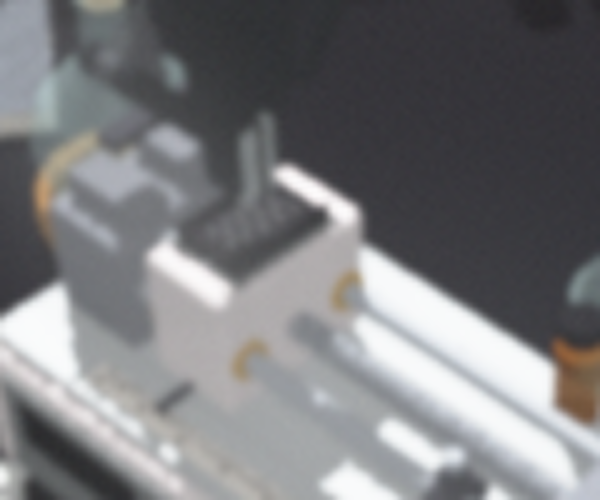

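View pics/t1.png

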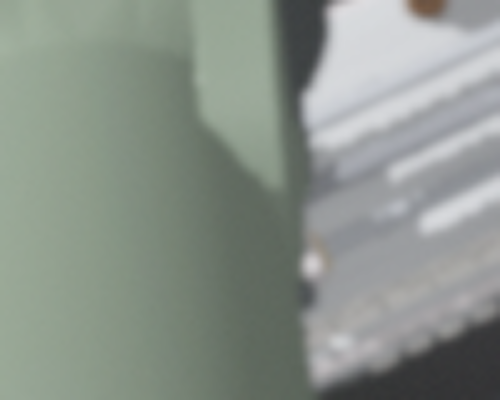

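The side view shows the shut fingertips at about (260,203), over the pad centred at about (252,225). This matches the projected TCP. In the top view the arm hides the block. I'll drop to just above the lips and check in the side view.

Call:
carry_out:
  targets: "0 0 0 1.0 0;0 0 0 1.3 0;0 0 0 1.3 0;0 0 0 1.3 0"

```text
time: 3.0
ee_pos: [493.8, 119.1, 163.1]
tool_rot: [[-0.441, 0.897, -0.0], [0.897, 0.441, -0.0], [0.0, -0.0, -1.0]]
contact_force: [-0.8, -0.4, 1.1]
finger_gap: 0.002
gripper_force: 0.0
```

```bash
python3 - <<'E'
from h import *
import cv2
im=np.mean([manip.get_image("side")[150:210,200:270,::-1].astype(float) for _ in range(6)],0)
im=np.clip(im*1.6,0,255).astype(np.uint8)
cv2.imwrite("pics/s2.png",cv2.resize(im,None,fx=8,fy=8,interpolation=2))
s=manip.state();print(s["ee_pos"],s["contact_force"],s["time"])
# predicted fingertip outline and pad outline
R=s["tool_rot"];q=lambda p:np.round((np.array(proj("side",p))-[200-.4,150-.4])*8)
for x in(-11,11):
  for y in(-14.5,0,14.5): print("tip",x,y,q(s["ee_pos"]+R@[x,y,0]))
for x in(-15,15):
  for y in(-26,26): print("pad",x,y,q(np.array([494.2,119,157])+R@[x,y,0]))
E
```

```text
[494.04213842 119.09377588 163.4101344 ] [1.22583279 0.19577383 0.33641675] 3.3
tip -11 -14.5 [220. 224.]
tip -11 0 [262. 196.]
tip -11 14.5 [304. 167.]
tip 11 -14.5 [158. 184.]
tip 11 0 [201. 156.]
tip 11 14.5 [243. 129.]
pad -15 -26 [199. 275.]
pad -15 26 [350. 172.]
pad 15 -26 [115. 219.]
pad 15 26 [266. 120.]
```

View pics/s2.png

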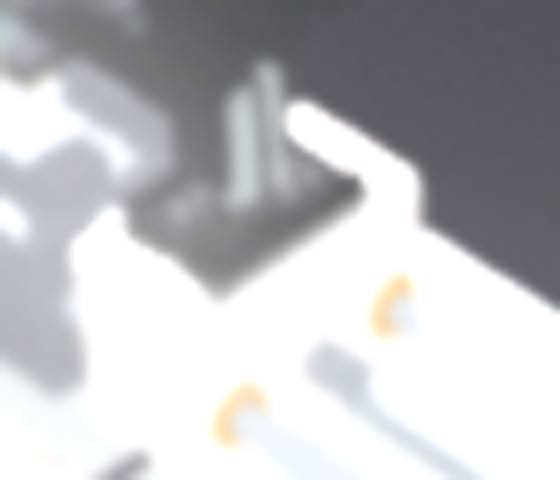

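The fingertip edges end at (240,208) and (285,192), as predicted. The pad foot corners are at front/-y (220,297), rear/-y (362,195) and front/+y (128,225).

```bash
python3 - <<'E'
from h import *
R=manip.state()["tool_rot"]
for (u,v),o in(((220,297),(-18,-26)),((362,195),(-18,26)),((128,225),(18,-26))):
    p=pl("side",u/8-.4+200,v/8-.4+150,151);print(p, "centre",p-R@[o[0],o[1],0])
E
```

```text
[481.33262512  90.96285427 151.        ] centre [496.72877614 118.58455799 151.004142  ]
[526.20260141 114.25048145 151.        ] centre [494.92924265 118.93843961 150.99104186]
[467.95564263 124.44884839 151.        ] centre [499.22900139 119.76089023 151.00895814]
```

Call:
carry_out:
  targets: "0 0 0.1 0.4 0;0 0 0.1 0.7 0;0 0 0.1 0.85 0;0 0 0.1 0.95 0;0 0 0.1 0.95 0;0 0 0.1 0.95 0"

```text
time: 3.9
ee_pos: [495.0, 119.5, 154.0]
tool_rot: [[-0.441, 0.898, 0.0], [0.898, 0.441, 0.0], [-0.0, 0.0, -1.0]]
contact_force: [0.5, 0.9, 1.8]
finger_gap: 0.001
gripper_force: 1.1
```

Call:
carry_out:
  targets: "0 0 0 0.1 0;0 0 0 0.1 0;0 0 0 0.1 0"

```text
time: 4.2
ee_pos: [495.0, 119.6, 152.9]
tool_rot: [[-0.441, 0.898, 0.0], [0.898, 0.441, 0.0], [-0.0, 0.0, -1.0]]
contact_force: [0.4, -0.3, 3.0]
finger_gap: -0.003
gripper_force: 1.4
```

Call:
carry_out:
  targets: "0 0 0 0.1 0;0 0 0 0.1 0;0 0 0 0.1 0"

```text
time: 4.5
ee_pos: [495.0, 119.5, 152.0]
tool_rot: [[-0.441, 0.898, 0.0], [0.898, 0.441, 0.0], [-0.0, 0.0, -1.0]]
contact_force: [-0.2, -0.4, 4.8]
finger_gap: 0.003
gripper_force: 2.5
```

```bash
python3 - <<'E'
from h import *
F=[]
for _ in range(6): manip.get_image("side");F.append(np.r_[manip.state()["contact_force"],manip.state()["ee_pos"]])
print(np.mean(F,0).round(2),np.std(F,0).round(2))
E
```

```text
[0.0000e+00 1.7000e-01 5.4900e+00 4.9499e+02 1.1953e+02 1.5202e+02] [0.5  0.47 0.33 0.01 0.01 0.01]
```

Call:
carry_out:
  targets: "0 0 0 0.1 0;0 0 0 0.1 0;0 0 0 0.1 0"

```text
time: 5.1
ee_pos: [495.2, 119.3, 151.9]
tool_rot: [[-0.441, 0.898, 0.001], [0.898, 0.441, -0.0], [-0.001, 0.001, -1.0]]
contact_force: [-2.1, -0.8, 12.5]
finger_gap: -0.002
gripper_force: 6.2
```

```bash
cat > f.py <<'E'
from h import *
import cv2
F=[]
for _ in range(4): im=manip.get_image("side");s=manip.state();F.append(np.r_[s["contact_force"],s["ee_pos"]])
F=np.mean(F,0);print(F.round(2),"tool F",(s["tool_rot"].T@F[:3]).round(2),s["time"])
cv2.imwrite("pics/last.png",cv2.resize(im[150:250,200:310,::-1],None,fx=6,fy=6,interpolation=2))
E
python3 f.py
```

```text
[-2.6900e+00 -4.1000e-01  1.2470e+01  4.9515e+02  1.1934e+02  1.5193e+02] tool F [  0.81  -2.58 -12.47] 5.3
```

Hard end reached: the button is fully down at z = 152 with 12 N. Now I'll push along tool -x.

Call:
carry_out:
  targets: "0 -0.2 0 0 0;0 -0.5 0 0 0;0 -1 0 0 0;0 -1.5 0 0 0;0 -2 0 0 0;0 -2.5 0 0 0;0 -3 0 0 0;0 -3.5 0 0 0;0 -4 0 0 0;0 -4.5 0 0 0;0 -5 0 0 0;0 -5.5 0 0 0;0 -6 0 0 0;0 -6.5 0 0 0;0 -7 0 0 0;0 -7.5 0 0 0;0 -8 0 0 0;0 -8 0 0 0"

```text
time: 7.1
ee_pos: [530.4, 46.5, 151.9]
tool_rot: [[-0.44, 0.898, 0.001], [0.898, 0.44, -0.002], [-0.002, -0.0, -1.0]]
contact_force: [-2.9, -2.3, 11.4]
finger_gap: -0.002
gripper_force: 6.1
```

```bash
python3 f.py
```

```text
[ -2.5   -1.83  11.79 530.3   46.66 151.94] tool F [ -0.57  -3.05 -11.78] 7.3
```

View pics/last.png

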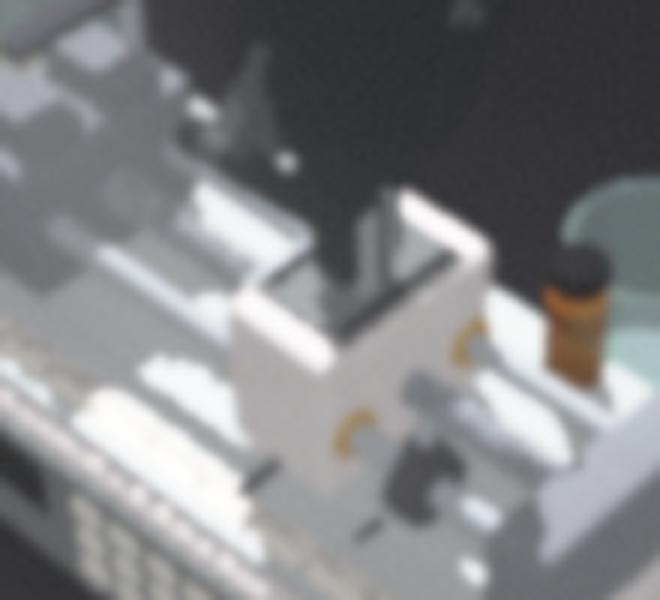

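The block has moved with the fingers. Its front bushing is at (355,432) and the collar at (425,480), so roughly 20 mm remain. I'll slow down.

Call:
carry_out:
  targets: "0 -0.3 0 0 0;0 -0.6 0 0 0;0 -0.9 0 0 0;0 -1.2 0 0 0;0 -1.5 0 0 0;0 -1.5 0 0 0"

```text
time: 7.9
ee_pos: [536.7, 33.3, 151.9]
tool_rot: [[-0.44, 0.898, 0.0], [0.898, 0.44, -0.002], [-0.002, -0.0, -1.0]]
contact_force: [-2.3, -2.6, 12.3]
finger_gap: -0.003
gripper_force: 6.2
```

Call:
carry_out:
  targets: "0 -0.1 0 0 0;0 -0.2 0 0 0;0 -0.3 0 0 0;0 -0.3 0 0 0"

```text
time: 8.3
ee_pos: [537.9, 30.9, 151.9]
tool_rot: [[-0.441, 0.898, 0.0], [0.898, 0.441, -0.001], [-0.001, -0.0, -1.0]]
contact_force: [-3.4, -1.0, 12.8]
finger_gap: -0.001
gripper_force: 6.4
```

Call:
carry_out:
  targets: "0 -0.1 0 0 0;0 -0.2 0 0 0;0 -0.2 0 0 0"

```text
time: 8.6
ee_pos: [538.8, 29.1, 151.9]
tool_rot: [[-0.441, 0.898, 0.0], [0.898, 0.441, -0.001], [-0.001, -0.0, -1.0]]
contact_force: [-4.0, -1.4, 12.5]
finger_gap: 0.002
gripper_force: 6.4
```

```bash
python3 f.py
```

```text
[ -3.48  -1.32  12.3  538.78  29.11 151.94] tool F [  0.33  -3.71 -12.3 ] 8.8
```

View pics/last.png

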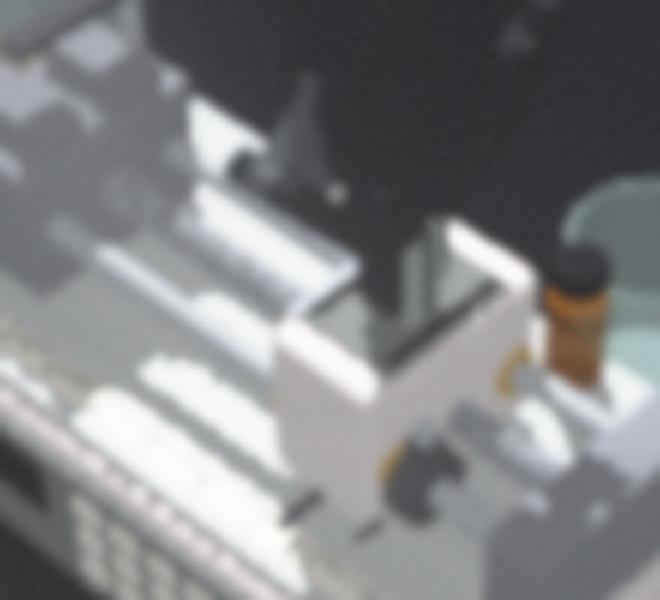

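The block is almost at the collar, with the bushing at about (390,465) just visible behind it and a gap of around 5 mm. Next are 1–2 mm steps with force checks.

Call:
carry_out:
  targets: "0 -0.1 0 0 0;0 -0.2 0 0 0;0 -0.2 0 0 0"

```text
time: 9.1
ee_pos: [539.6, 27.3, 151.9]
tool_rot: [[-0.441, 0.898, 0.0], [0.898, 0.441, -0.001], [-0.001, -0.0, -1.0]]
contact_force: [-3.6, -1.7, 13.2]
finger_gap: 0.005
gripper_force: 6.4
```

Call:
carry_out:
  targets: "0 -0.1 0 0 0;0 -0.1 0 0 0"

```text
time: 9.3
ee_pos: [540.1, 26.4, 151.9]
tool_rot: [[-0.441, 0.898, 0.0], [0.898, 0.441, -0.001], [-0.001, -0.0, -1.0]]
contact_force: [-3.4, -1.4, 12.5]
finger_gap: -0.001
gripper_force: 6.4
```

Call:
carry_out:
  targets: "0 -0.1 0 0 0;0 -0.1 0 0 0"

```text
time: 9.5
ee_pos: [540.5, 25.5, 151.9]
tool_rot: [[-0.441, 0.898, 0.0], [0.898, 0.441, -0.001], [-0.001, -0.0, -1.0]]
contact_force: [-3.9, -0.3, 13.2]
finger_gap: -0.002
gripper_force: 6.4
```

Call:
carry_out:
  targets: "0 -0.1 0 0 0;0 -0.1 0 0 0"

```text
time: 9.7
ee_pos: [540.9, 24.6, 151.9]
tool_rot: [[-0.441, 0.898, 0.0], [0.898, 0.441, -0.001], [-0.001, -0.0, -1.0]]
contact_force: [-3.8, -1.4, 13.4]
finger_gap: -0.003
gripper_force: 6.4
```

Call:
carry_out:
  targets: "0 -0.1 0 0 0;0 -0.1 0 0 0"

```text
time: 9.9
ee_pos: [541.2, 24.2, 151.9]
tool_rot: [[-0.441, 0.898, -0.0], [0.898, 0.441, -0.0], [-0.0, -0.0, -1.0]]
contact_force: [-3.8, 0.3, 13.0]
finger_gap: 0.002
gripper_force: 6.7
```

```bash
python3 f.py
```

```text
[-4.5800e+00 -3.3000e-01  1.2920e+01  5.4115e+02  2.4180e+01  1.5193e+02] tool F [  1.72  -4.26 -12.92] 10.1
```

Call:
carry_out:
  targets: "0 -0.1 0 0 0;0 -0.1 0 0 0"

```text
time: 10.3
ee_pos: [541.2, 24.1, 151.9]
tool_rot: [[-0.441, 0.897, -0.001], [0.897, 0.441, 0.001], [0.002, -0.0, -1.0]]
contact_force: [-6.5, 2.3, 14.1]
finger_gap: -0.004
gripper_force: 7.3
```

```bash
python3 f.py
```

```text
[ -5.04   2.58  14.57 541.16  24.13 151.91] tool F [  4.56  -3.39 -14.56] 10.5
```

View pics/last.png

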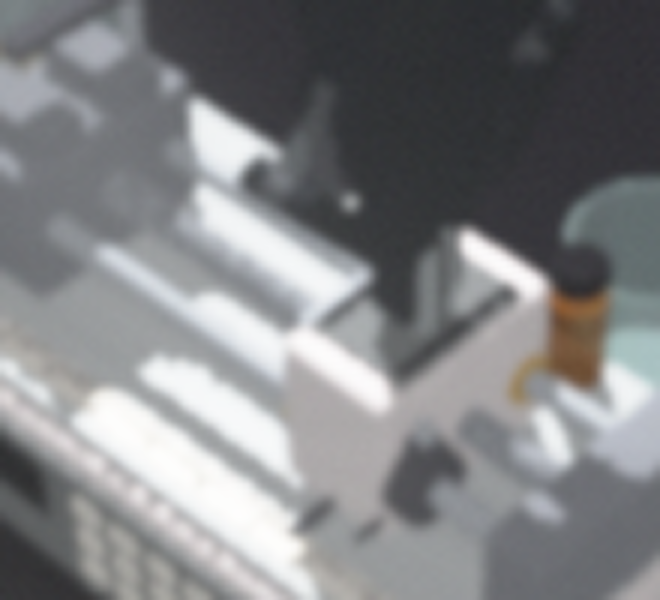

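The block is against the collar: the bushing is hidden and the collar is still at (425,480). I'll ease the push by 1 mm, then lift straight up.

Call:
carry_out:
  targets: "0 0.1 0 0 0;0 0.1 -0.1 0 0;0 0.1 -0.3 0 0;0 0.1 -0.5 0 0;0 0.1 -0.8 0 0;0 0.1 -1.5 0 0;0 0.1 -3 0 0;0 0.1 -6 0 0;0 0.1 -10 0 0;0 0.1 -10 0 0;0 0.1 -10 0 0"

```text
time: 11.6
ee_pos: [451.1, -19.9, 150.5]
tool_rot: [[-0.44, 0.898, -0.001], [0.898, 0.44, 0.0], [0.0, -0.001, -1.0]]
contact_force: [0.2, 0.8, 0.6]
finger_gap: -0.001
gripper_force: 0.0
```

```bash
cp pics/last.png pics/prev.png; python3 f.py; python3 - <<'E'
import cv2,numpy as np
a=cv2.imread("pics/prev.png",0)[280:560,280:500].astype(np.float32);b=cv2.imread("pics/last.png",0)[280:560,280:500].astype(np.float32)
print("block/collar shift px(x6)",cv2.phaseCorrelate(a,b,cv2.createHanningWindow(a.shape[::-1],cv2.CV_32F)))
E
```

```text
[ 2.0000e-02  5.0000e-02 -2.0000e-01  4.5266e+02 -1.9700e+01  1.5082e+02] tool F [0.04 0.04 0.2 ] 11.8
block/collar shift px(x6) ((0.6712028019576906, -0.17309881526171012), 0.3054237683614095)
```

My mistake: I put the lift numbers in the ty column. The fingers slid sideways off the front end of the pad instead of rising. They are now free, with zero force, in front of the block. I'll lift properly and check that block and collar are still in place.

Call:
carry_out:
  targets: "0 0 0 -2 0;0 0 0 -5 0;0 0 0 -9 0;0 0 0 -12 0;0 0 0 -12 0"

```text
time: 12.3
ee_pos: [455.1, -19.9, 274.9]
tool_rot: [[-0.442, 0.897, 0.008], [0.897, 0.442, -0.002], [-0.005, 0.006, -1.0]]
contact_force: [0.3, -0.3, -0.9]
finger_gap: -0.002
gripper_force: 0.0
```

```bash
python3 f.py; python3 - <<'E'
import cv2,numpy as np
a=cv2.imread("pics/prev.png");b=cv2.imread("pics/last.png")
def m(n,x0,y0,x1,y1):
    r=cv2.matchTemplate(b[y0-30:y1+30,x0-30:x1+30],a[y0:y1,x0:x1],cv2.TM_CCOEFF_NORMED);_,v,_,l=cv2.minMaxLoc(r);print(n,l[0]-30,l[1]-30,round(v,3))
m("collar",375,420,475,535);m("block edge",280,320,400,510);m("rear bushing",490,340,560,420);m("vial",550,240,615,400);m("pad edge",390,280,540,390)
# 1 px of the enlarged picture in mm along the rods
from h import *
p=np.array([541,24,151.]);q=p+np.array([.44,-.898,0])*10
print("10mm on rods =",(np.array(proj("side",q))-proj("side",p))*6)
E
```

```text
[-7.0000e-02  3.2000e-01 -1.0000e-01  4.5246e+02 -1.9560e+01  2.7086e+02] tool F [0.32 0.08 0.1 ] 12.5
collar -1 0 0.973
block edge 2 3 0.886
rear bushing 0 0 0.999
vial 0 0 1.0
pad edge 2 -6 0.834
10mm on rods = [23.61074672 15.28647503]
```

The rear bushing and collar haven't moved (0–1 enlarged px, under 0.5 mm) and the pad edge has risen, so the button is up. The vial is in place and the arm is clear, so I'll hand in.

```bash
python3 -c "
from workcell import manip
print(manip.hand_in())"
```

```text
the job is handed in; nothing more can be done
None
```

I handed the job in with no verdict returned: the block was pushed to the collar with the button held down and last seen resting there, the button looked up again and the arm was clear; on release, a move I mistyped slid the fingers sideways off the pad instead of lifting, but the block and collar stayed put to within about 0.5 mm in the side view, and of the bystanders I checked only the deck vial afterwards, which had not moved.

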